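# Clip the ejector cutters back on their rail in order of size

### The arm

A 6-joint arm with a two-finger parallel gripper is mounted at the origin on a cart in front of the work surface, level with it; the furniture and walls round the work are solid. World frame = base frame: x ahead of the robot, y to its left, z up, the work surface at z = 0. Lengths are in m, angles in degrees, forces in N, time in s.
With the tool pointing down it reaches from about 0.4 to 0.825 m from the base axis. Payload 7 kg.
Tool frame: the origin (TCP) lies on the centre line of the jaws, within the pads' length; the fingertips stand 8 mm ahead of it and the grasp point (between the pads) lies 11 mm behind it; z points along the fingers, y is the line along which they close (so a half turn about z gives the same grasp; the last joint's range is limited). The gripper opens to 88 mm and grips with 3 to 60 N. Pads are 19 mm wide; open, the fingers measure 130 mm over their backs; the gripper's body (78 mm by 193 mm) begins 47 mm behind the grasp point.
Start: joints at [-47.722, 20.546, 0.682, 0, -70.136, -16.507], TCP at [0.293, -0.608, 0.235] pointing down, gripper open.
Joint ranges: [-176.03, 176.03], [-82.01, 121.73], [-58.28, 71.71], [-173.87, 95.51], [-174.79, -0.11], [-173.66, 173.66]. Speed limits (degrees/s): [136.94, 136.94, 172.46, 180, 180, 180].

### API

Orientations are given as [roll, pitch, yaw] about the fixed x, y, z axes, in that order (R = Rz(yaw) Ry(pitch) Rx(roll)).
In Python, from plant import r gives the robot as it stands.
- The arm moves only by the tool carry_out, never from a script. Its argument "targets" is a list of rows, each a list of 6 numbers: the shift along the tool's x, y, z scaled (see below), then the turn, a rotation vector about the tool's x, y, z scaled (see below). A call has 1 to 5 rows; each row shifts and turns the commanded pose from where the row before left it, along the tool's axes as they then stand; what a row does not reach is not made up. The controller multiplies each number of a shift by 0.5 m and each number of a turn by 60 degrees. A row lasts 1/8 s, in which the tool goes at most 62.5 mm and 10.7 degrees, less where a joint would pass 70% of its speed; a pose out of reach is approached as far as the arm can. A call with a number of a shift or a turn outside -1 to 1 is refused whole. A call with a gripper value outside its range is refused whole. "hand" is the opening, from 0 (shut) to 1 (fully open), set as the call begins (left out, the last holds). The fingers move at their own pace and stop on an object; "squeeze" is the grip in N (left out, the last holds). Time passes only in rows, so rows that do not move let the fingers close. It gives the time, the measured TCP pose, the force, the opening and the grip force at its end, in the units of the state.
- r.get_state(): the state, without advancing time (a new reading comes with each control period).
- r.capture(name): name is "scene" or "top"; returns the picture (400x640x3 uint8, red, green, blue); there is no depth.
- r.camera_info(name): a dict with "K" (3x3 intrinsics, pixels), "eye" and "attitude" of the camera in the world. Camera axes: x right, y down, z forward; pixel columns grow to the right and rows downward; lengths in m; the calibration is good to about 2 mm. A picture is of the moment at which its call begins. camera_info takes no time and is no camera call.
- r.close_job(): hands the job in; it is judged then, once.
The state is a dict: "time_s": time; "joints": joint angles; "qd": joint speeds; "joint_torque": joint torques, N m; "tcp_pos": TCP position; "eef_rot": TCP orientation; "contact_force": force on the tool from outside, world axes, zero at the start; "moment": the same for the moment, N m; "gripper_width": finger opening in m; "gripper_force": force on a finger pad.
Only numpy, scipy, OpenCV 4.12 (cv2) and the standard library are available. Lean on these libraries where they do the work, as an engineer would, in place of code of your own. Each camera call takes 0.05 s, during which the arm holds its last target. There are 200 camera calls.

### The job

Put the four round steel-headed ejector cutters back on their clip rail in order of size: the smallest in the clip nearest the hanging ring, then each next larger one in the next clip, the largest farthest from the ring. Slide each one, upright, into the open front of its clip, neck between the prongs, past the sprung balls until it snaps fully home, and let go of it.

Things in the scene. Friction and masses are not known exactly. Their poses are not given: they have to be found in the camera images.
- cutter_26: the smallest of four upright round ejector cutters, alike but for the plain steel head: here 26 mm across, 14.5 mm high. Above it: neck 14 mm across (bare from 18 to 37 mm up), white collar 23 mm across (to 41), white ribbed grip 18 mm across (41 to 72; take it here from above), grey button (to 83 mm, the top). About 60 g, x0.7 to 1.4. Origin: centre of the underside, z up
- cutter_36: the second smallest of four upright round ejector cutters, alike but for the plain steel head: here 36 mm across, 14.5 mm high. Above it: neck 14 mm across (bare from 18 to 37 mm up), white collar 23 mm across (to 41), white ribbed grip 18 mm across (41 to 72; take it here from above), grey button (to 83 mm, the top). About 70 g, x0.7 to 1.4. Origin: centre of the underside, z up
- cutter_46: the second largest of four upright round ejector cutters, alike but for the plain steel head: here 46 mm across, 14.5 mm high. Above it: neck 14 mm across (bare from 18 to 37 mm up), white collar 23 mm across (to 41), white ribbed grip 18 mm across (41 to 72; take it here from above), grey button (to 83 mm, the top). About 85 g, x0.7 to 1.4. Origin: centre of the underside, z up
- cutter_56: the largest of four upright round ejector cutters, alike but for the plain steel head: here 56 mm across, 14.5 mm high. Above it: neck 14 mm across (bare from 18 to 37 mm up), white collar 23 mm across (to 41), white ribbed grip 18 mm across (41 to 72; take it here from above), grey button (to 83 mm, the top). About 100 g, x0.7 to 1.4. Origin: centre of the underside, z up
- clip_1: white fork clip at the +y (left) end of the rail, first of four alike, 64 mm apart in a row. Origin: on the worktop below the axis of a seated cutter; x points into the clip, away from the robot; y along the row towards clip_1's end; z up. Fork plate 21 to 31 mm up: a cutter standing on the worktop slides in with its head under the plate, neck in the slot, collar above
- clip_2: second white fork clip from the +y (left) end; same frame and sizes as the others. Slot 16 mm wide, straight from x = -14 mm to its flat end at x = +7 mm; in front the prongs flare out at about 45 degrees to a mouth 44 mm wide at x = -30 mm. From x = -55 mm a standing cutter is clear of it
- clip_3: third white fork clip from the +y (left) end; same frame and sizes as the others. In each clip two sprung steel balls face each other, each standing 3 mm into the slot at x = -7 mm; sliding the neck past them takes about 4 N, then they snap behind the neck and keep the cutter seated at x = 0, y within 1 mm of 0
- clip_4: white fork clip at the -y (right) end of the row; same frame and sizes as the others
- rail: aluminium bar, 312 mm long, fixed on the worktop, that carries the clips. Origin: on the worktop at the middle of the row of seats; axes as the clips'. The bar lies behind the seats from x = +36 to +60 mm; its top with clip plates and screws is 34 mm up, and only the hanging ring stands higher
- hanging_eye: metal ring 44 mm across to hang the rail by, folded back behind the rail (top 47 mm up), on a grey saddle clamped over one end of the bar, 48 mm beyond the end clip's seat along the row. It may be at either end; the other end has a plain low saddle with no ring. Origin: on the worktop below the saddle, 48 mm behind the seats; axes as the clips'
There are look-alikes about, which are no part of the job. Leave any purple look-alike of the cutter_36 alone.

How it is judged:
By the outcome, as a careful person would: the job done as asked, in the order asked, and still so for the second after the job is handed in, with the robot touching nothing.
It also fails if it takes over 99 s, if anything falls off the work surface, if the arm or the gripper's body presses on something with over 40 N, if the wrist force passes 120 N, or if a joint passes its speed limit or range.

## Working session

There is one attempt and no reset: what is moved stays moved. The work goes in short steps, Python scripts to look and compute and a tool call to move; the robot and the scene stay as the last step left them, time stands still between calls to the robot, and variables do not carry over. Pictures are saved under pics/ and viewed, at most 14 in all, crops included, and the job is handed in when it is done.

Besides the shell and the picture viewer there is one more tool, called after ">>>" as name(argument=value, ...) on one line, values as JSON. carry_out: Moves the arm, as the interface text tells. Its arguments: {"type":"object","properties":{"targets":{"type":"array","items":{"type":"array","items":{"type":"number","minimum":-1,"maximum":1}}},"hand":{"type":"number"},"squeeze":{"type":"number"}},"required":["targets"]}

```bash
mkdir -p pics; python3 - <<'E'
from plant import r
import cv2
for n in("scene","top"):
    cv2.imwrite(f"pics/{n}0.png",r.capture(n)[:,:,::-1]); i=r.camera_info(n);print(n,i)
print(r.get_state())
E
```

```text
scene {'K': array([[387.71186639,   0.        , 311.46933662],
       [  0.        , 387.71186639, 204.37269617],
       [  0.        ,   0.        ,   1.        ]]), 'eye': array([ 0.05469108, -0.40923122,  0.72217723]), 'attitude': array([-136.09251989,    0.93685786,  -50.35838037])}
top {'K': array([[514.33174182,   0.        , 328.46560617],
       [  0.        , 514.33174182, 209.03082612],
       [  0.        ,   0.        ,   1.        ]]), 'eye': array([0.29796081, 0.0075064 , 1.16488413]), 'attitude': array([-1.68545333e+02,  6.26271808e-02, -9.05444711e+01])}
{'time_s': 0.1, 'joints': array([-4.77209860e+01,  2.05865092e+01,  6.38623931e-01, -1.77013957e-02,
       -7.01365492e+01, -1.65068910e+01]), 'qd': array([ 0.05084685,  0.04258154,  0.08170047,  0.06189513, -0.02873434,
       -0.06306677]), 'joint_torque': array([-2.50998710e-03, -5.84162593e+01,  2.93753850e+01,  7.01547951e+00,
        1.02282269e-02, -5.59702062e-05]), 'tcp_pos': array([ 0.29327025, -0.60747926,  0.23372273]), 'eef_rot': array([ 1.79914317e+02, -8.03706145e-03, -1.54233898e+02]), 'contact_force': array([ 0.44266767, -0.48414356,  0.30739779]), 'moment': array([-0.00840847,  0.03211   ,  0.01400431]), 'gripper_force': 0.0, 'gripper_width': 0.0874677993309843}
```

View pics/top0.png

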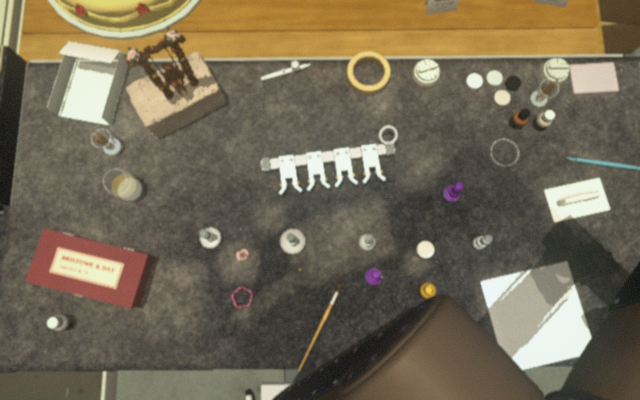

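View pics/scene0.png

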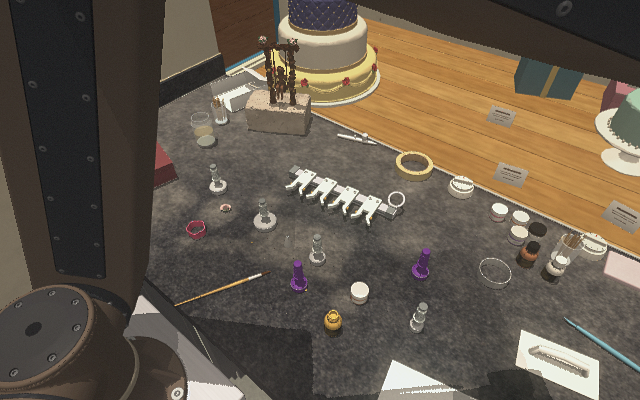

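The ring is at the right (-y) end, at top px (388,134). The cutters are near (210,238), (292,240), (367,241) and (482,241), and the purple decoys are at (374,275) and (453,190).

```bash
python3 - <<'E'
import cv2
a=cv2.imread("pics/top0.png");b=cv2.imread("pics/scene0.png")
cv2.imwrite("pics/t1.png",cv2.resize(a[135:265,185:345],None,fx=5,fy=5,interpolation=cv2.INTER_CUBIC)[:600]) 
cv2.imwrite("pics/t2.png",cv2.resize(a[135:265,340:500],None,fx=5,fy=5,interpolation=cv2.INTER_CUBIC)[:600])
c=lambda x,y:cv2.resize(b[y:y+70,x:x+80],None,fx=5,fy=4*5/4,interpolation=cv2.INTER_CUBIC)[:300]
import numpy as np
cv2.imwrite("pics/s1.png",np.vstack([np.hstack([c(180,155),c(225,190)]),np.hstack([c(280,225),c(380,290)])]))
E
```

```text
(no output)
```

View pics/t1.png

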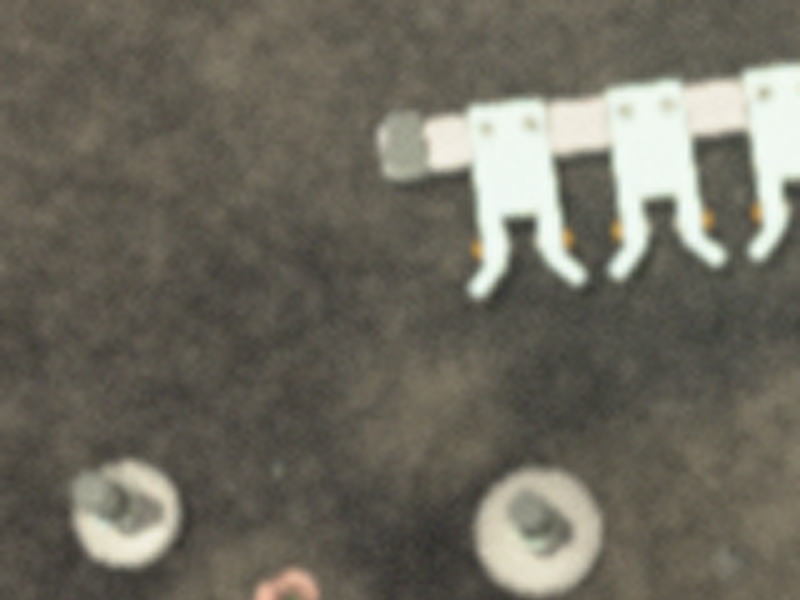

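View pics/t2.png

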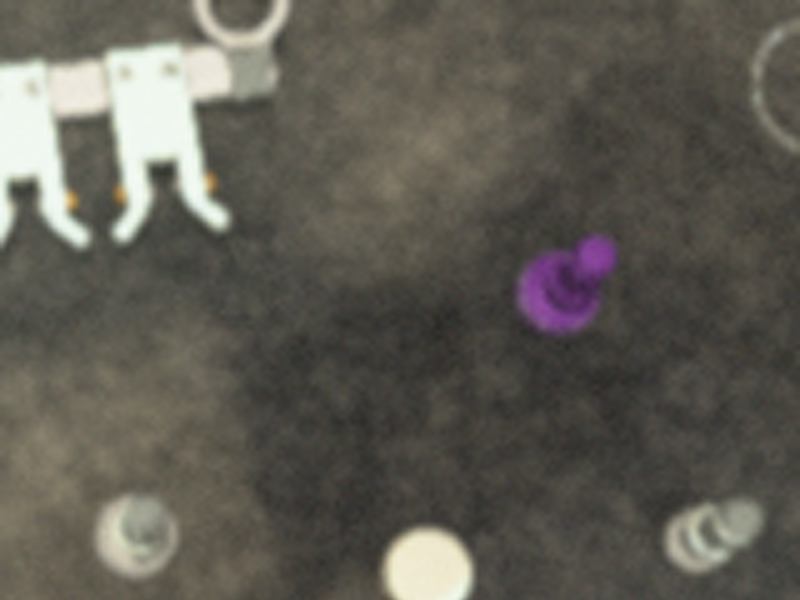

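View pics/s1.png

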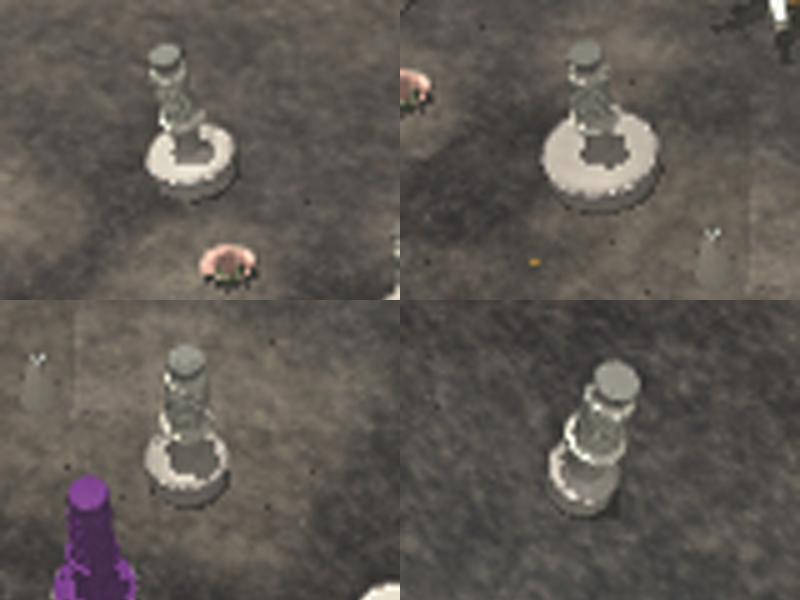

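```bash
cat > h.py <<'E'
from plant import r
import numpy as np
from scipy.spatial.transform import Rotation as R
def w(n,p,z):
    i=r.camera_info(n);d=R.from_euler('xyz',i["attitude"],degrees=True).apply(np.linalg.inv(i["K"])@[p[0],p[1],1])
    e=i["eye"];return (e+d*(z-e[2])/d[2])[:2]
E
python3 - <<'E'
from h import *
from scipy.optimize import least_squares
np.set_printoptions(precision=4,suppress=True)
H={'46':[(210,237.2),(203.6,232.6),(212.6,165.6)],'56':[(292.2,240.8),(290.6,236),(261.6,200)],'36':[(367,241.8),(368.2,237.6),(316.6,236.2)],'26':[(478.2,242.2),(487.8,238.8),(422.8,305.2)]}
for k,(a,b,c) in H.items(): print(k,w("top",a,.0145),w("top",b,.083),w("scene",c,.083))
t1=lambda x,y:((x+.5)/5-.5+185,(y+.5)/5-.5+135)
t2=lambda x,y:((x+.5)/5-.5+340,(y+.5)/5-.5+135)
Y=[.096,.032,-.032,-.096]
P=[(t1(520,217),7,Y[0]),(t1(659,199),7,Y[1]),(t2(22,180),7,Y[2]),(t2(162,160),7,Y[3]),(t1(528,286),-30,Y[0]),(t1(669,270),-30,Y[1]),(t2(172.5,229.5),-30,Y[3])]
W=np.array([w("top",p,.031) for p,_,_ in P]);L=np.array([(x/1000,y) for _,x,y in P])
f=lambda q:(L@np.array([[np.cos(q[2]),np.sin(q[2])],[-np.sin(q[2]),np.cos(q[2])]])+q[:2]-W).ravel()
s=least_squares(f,[.5,0,0]);q=s.x;print(q[:2],np.degrees(q[2]));print(1000*s.fun.reshape(-1,2))
C=np.array([(0,y) for y in Y])@np.array([[np.cos(q[2]),np.sin(q[2])],[-np.sin(q[2]),np.cos(q[2])]])+q[:2];print(C)
print("nozzle",w("scene",(288,242),.0),w("scene",(306,242),.0))
E
```

```text
46 [0.4688 0.2746] [0.4686 0.2727] [0.4698 0.2755]
56 [0.4588 0.089 ] [0.4595 0.0876] [0.4603 0.0907]
36 [ 0.4549 -0.0795] [ 0.4545 -0.0771] [ 0.4565 -0.0769]
26 [ 0.4516 -0.3299] [ 0.4495 -0.3307] [ 0.4525 -0.3293]
[0.6077 0.0009] 7.35150209449045
[[ 1.6782  0.353 ]
 [ 2.0069  0.2311]
 [ 1.8364 -0.1654]
 [ 1.1758  0.5496]
 [-2.6926 -0.5672]
 [-1.3345 -0.1294]
 [-2.6703 -0.2717]]
[[ 0.5954  0.0961]
 [ 0.6036  0.0326]
 [ 0.6118 -0.0308]
 [ 0.62   -0.0943]]
nozzle [0.4525 0.0079] [ 0.4793 -0.0253]
```

>>> carry_out(targets=[[0,0,0,0,0,0.153],[0,0,0,0,0,0.153],[0,0,0,0,0,0]], hand=0.6, squeeze=30)

```text
time_s: 0.48
tcp_pos: [0.2933, -0.6076, 0.2341]
eef_rot: [180.0, -0.0, -172.5]
contact_force: [-0.3, 0.3, 0.1]
gripper_width: 0.0632
gripper_force: 0.0
```

```bash
cat >> h.py <<'E'
O=np.array([.6077,.0009]);PSI=7.35
def rail(p): return R.from_euler('z',-PSI,degrees=True).apply([p[0]-O[0],p[1]-O[1],0])[:2]
def to(p,z,frame="w"):
    "rows-units shift & turn from the measured pose to p"
    s=r.get_state();Rt=R.from_euler('xyz',s["eef_rot"],degrees=True)
    if frame=="r": p=O+R.from_euler('z',PSI,degrees=True).apply([*p,0])[:2]
    d=Rt.inv().apply(np.array([*p,z])-s["tcp_pos"])/.5
    t=(Rt.inv()*R.from_euler('xyz',[180,0,PSI-180],degrees=True)).as_rotvec(degrees=True)/60
    print("shift",d.round(4),"turn",t.round(4),"rail",(rail(s["tcp_pos"])*1e3).round(2),"z",s["tcp_pos"][2].round(4),"F",s["contact_force"].round(1),"w",round(s["gripper_width"],4),"t",s["time_s"])
E
python3 -c "
from h import *
to((.4515,-.330),.152)
for p in [(.4515,-.33),(.455,-.0777),(.469,.2743),(.4595,.0892)]:print(rail(p))"
```

```text
shift [-0.3858  0.5093  0.1644] turn [ 0.0008 -0.0003  0.002 ] rail [-389.62 -563.32] z 0.2341 F [-0.3  0.3  0.1] w 0.0632 t 0.475
[-0.19724862 -0.30819836]
[-0.1615006  -0.05841922]
[-0.10258422  0.28889743]
[-0.13568603  0.1065337 ]
```

>>> carry_out(targets=[[-0.06,0.08,0,0,0,0],[-0.08,0.1,0,0,0,0],[-0.08,0.1,0,0,0,0],[-0.08,0.1,0,0,0,0],[-0.05,0.08,0.05,0,0,0]])

```text
time_s: 1.1
tcp_pos: [0.4372, -0.3597, 0.2111]
eef_rot: [-179.9, 0.2, -172.3]
contact_force: [0.7, -0.8, -1.0]
gripper_width: 0.0529
gripper_force: 0.0
```

>>> carry_out(targets=[[-0.0358,0.0493,0.05,0,0,0],[0,0,0.0644,0,0,0],[0,0,0,0,0,0]])

```text
time_s: 1.48
tcp_pos: [0.4482, -0.3333, 0.1503]
eef_rot: [179.9, -0.2, -172.4]
contact_force: [0.5, -1.6, 1.0]
gripper_width: 0.0525
gripper_force: 0.0
```

```bash
python3 -c "
from h import *
to((.4515,-.330),.052)"
```

```text
shift [-0.0083  0.0052  0.1966] turn [ 0.0023 -0.004   0.0047] rail [-200.98 -311.07] z 0.1503 F [ 0.5 -1.6  1. ] w 0.0525 t 1.475
```

>>> carry_out(targets=[[-0.0083,0.0052,0.04,0,0,0.0047],[0,0,0.07,0,0,0],[0,0,0.06,0,0,0],[0,0,0.0266,0,0,0],[0,0,0,0,0,0]])

```text
time_s: 2.1
tcp_pos: [0.4533, -0.3317, 0.0543]
eef_rot: [-180.0, -0.0, -172.8]
contact_force: [0.2, 0.1, 0.5]
gripper_width: 0.0525
gripper_force: 0.0
```

>>> carry_out(targets=[[0,0,0,0,0,0],[0,0,0,0,0,0],[0,0,0,0,0,0],[0,0,0,0,0,0]], hand=0)

```text
time_s: 2.6
tcp_pos: [0.4534, -0.3313, 0.0544]
eef_rot: [-180.0, 0.0, -172.9]
contact_force: [0.4, 0.5, 0.7]
gripper_width: 0.018
gripper_force: 2.6
```

```bash
python3 - <<'E'
from h import *
to((-.1972,-.3082),.157,"r")
import cv2
a=r.capture("scene")[:,:,::-1]
cv2.imwrite("pics/g1.png",cv2.resize(a[240:360,340:500],None,fx=4,fy=4,interpolation=cv2.INTER_CUBIC))
E
```

```text
shift [ 0.0033  0.0029 -0.2052] turn [-0.0002  0.0005 -0.0036] rail [-195.5 -309.7] z 0.0544 F [0.4 0.5 0.7] w 0.018 t 2.6
```

View pics/g1.png

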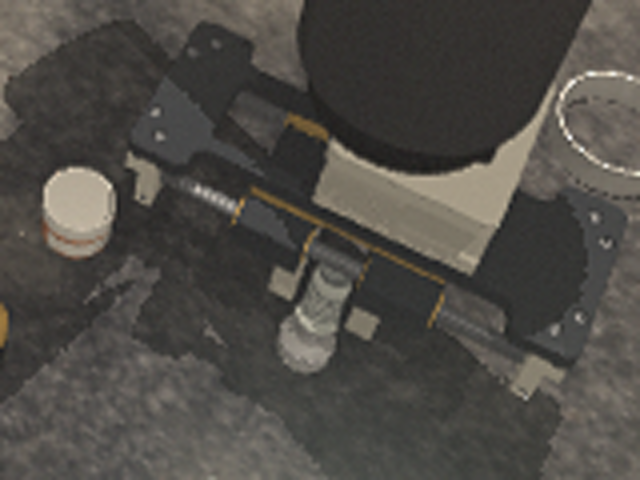

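Gripped at 18 mm. The picture shows the cutter upright between the pads, at crop px (315,310).

>>> carry_out(targets=[[0,0,0,0,0,0],[0,0,0,0,0,0],[0,0,-0.04,0,0,0],[0,0,-0.08,0,0,0],[0,0,-0.08,0,0,0]])

```text
time_s: 3.28
tcp_pos: [0.4529, -0.3311, 0.1546]
eef_rot: [180.0, -0.1, -172.9]
contact_force: [1.0, -0.2, -0.2]
gripper_width: 0.0178
gripper_force: 30.0
```

```bash
python3 -c "
from h import *
print(r.get_state()['gripper_force'])
to((-.062,-.096),.155,'r')"
```

```text
29.967369697988033
shift [-0.2664  0.428  -0.0008] turn [ 0.0006 -0.0012 -0.0037] rail [-196.03 -309.46] z 0.1546 F [ 1.  -0.2 -0.2] w 0.0178 t 3.275
```

>>> carry_out(targets=[[-0.04,0.06,0,0,0,0],[-0.06,0.09,0,0,0,0],[-0.06,0.1,0,0,0,0],[-0.06,0.1,0,0,0,0],[-0.0464,0.078,0,0,0,0]])

```text
time_s: 3.9
tcp_pos: [0.5594, -0.1002, 0.1539]
eef_rot: [180.0, -0.0, -172.8]
contact_force: [0.2, -0.8, -0.1]
gripper_width: 0.017
gripper_force: 30.0
```

>>> carry_out(targets=[[0,0,0,0,0,0],[0,0,0,0,0,0]])

```text
time_s: 4.15
tcp_pos: [0.5585, -0.1023, 0.1537]
eef_rot: [180.0, -0.1, -172.8]
contact_force: [-0.5, -0.8, -0.7]
gripper_width: 0.0171
gripper_force: 30.0
```

```bash
python3 -c "
from h import *
to((-.062,-.096),.0555,'r')"
```

```text
shift [-0.0002  0.0002  0.1963] turn [ 0.0001 -0.0009 -0.0031] rail [-62.01 -96.08] z 0.1537 F [-0.5 -0.8 -0.7] w 0.0171 t 4.15
```

>>> carry_out(targets=[[0,0,0.04,0,0,0],[0,0,0.08,0,0,0],[0,0,0.06,0,0,0],[0,0,0.0163,0,0,0],[0,0,0,0,0,0]])

```text
time_s: 4.78
tcp_pos: [0.5589, -0.1032, 0.0562]
eef_rot: [-180.0, -0.0, -172.9]
contact_force: [0.3, 0.3, 0.1]
gripper_width: 0.0175
gripper_force: 30.0
```

```bash
python3 - <<'E'
from h import *
to((-.02,-.096),.0555,'r')
import cv2
a=r.capture("scene")[:,:,::-1];b=r.capture("top")[:,:,::-1]
c=lambda a,x,y:cv2.resize(a[y:y+100,x:x+80],None,fx=5,fy=5,interpolation=cv2.INTER_CUBIC)
cv2.imwrite("pics/g2.png",np.hstack([c(a,320,160),c(b,340,120)]))
E
```

```text
shift [-0.0834  0.0025  0.0013] turn [-0.0003 -0.0002 -0.0046] rail [-61.71 -97.04] z 0.0562 F [0.3 0.3 0.1] w 0.0175 t 4.775
```

View pics/g2.png

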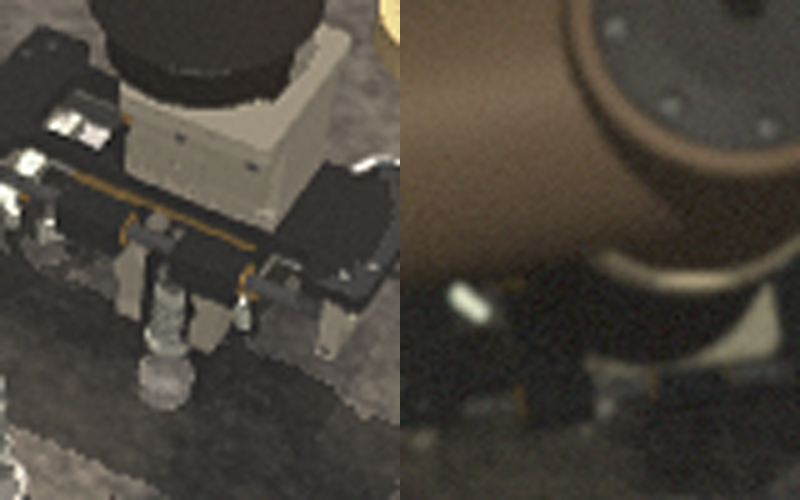

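The cutter hangs upright below the gripper (left crop, (165,380)), and the gripper hides the clip. I'll go in by force and pose feedback.

>>> carry_out(targets=[[-0.02,0.0022,0.0013,0,0,-0.0046],[-0.02,0,0,0,0,0],[-0.02,0,0,0,0,0],[-0.0234,0,0,0,0,0],[0,0,0,0,0,0]])

```text
time_s: 5.5
tcp_pos: [0.6011, -0.0958, 0.055]
eef_rot: [-180.0, 0.0, -172.6]
contact_force: [-0.5, 1.0, -0.8]
gripper_width: 0.0172
gripper_force: 30.0
```

```bash
python3 -c "
from h import *
to((0,-.096),.0555,'r')"
```

```text
shift [-0.0378 -0.002  -0.001 ] turn [-0.0001  0.0001  0.0011] rail [-18.9  -95.03] z 0.055 F [-0.5  1.  -0.8] w 0.0172 t 5.5
```

>>> carry_out(targets=[[-0.01,-0.0015,-0.001,0,0,0],[-0.008,0,0,0,0,0],[0,0,0,0,0,0]])

```text
time_s: 5.88
tcp_pos: [0.6087, -0.0952, 0.0554]
eef_rot: [180.0, -0.1, -172.6]
contact_force: [-1.8, 2.7, -1.1]
gripper_width: 0.0173
gripper_force: 30.0
```

>>> carry_out(targets=[[-0.008,0,0,0,0,0],[-0.006,0,0,0,0,0],[0,0,0,0,0,0]])

```text
time_s: 6.25
tcp_pos: [0.6145, -0.0944, 0.055]
eef_rot: [180.0, -0.2, -172.6]
contact_force: [-4.2, 3.5, -1.3]
gripper_width: 0.0172
gripper_force: 30.0
```

```bash
python3 -c "
from h import *
to((0,-.096),.0555,'r')"
```

```text
shift [-0.0108 -0.0013 -0.0011] turn [ 0.0008 -0.0028  0.0004] rail [ -5.42 -95.36] z 0.055 F [-4.2  3.5 -1.3] w 0.0172 t 6.25
```

>>> carry_out(targets=[[-0.006,0.002,0,0,0,0],[-0.006,0,0,0,0,0],[0,0,0,0,0,0]])

```text
time_s: 6.62
tcp_pos: [0.6228, -0.0928, 0.056]
eef_rot: [-180.0, 0.1, -172.6]
contact_force: [-0.0, 0.7, -0.3]
gripper_width: 0.0173
gripper_force: 30.0
```

>>> carry_out(targets=[[-0.004,0,0,0,0,0],[-0.002,0,0,0,0,0],[0,0,0,0,0,0]])

```text
time_s: 7.0
tcp_pos: [0.6235, -0.0928, 0.0557]
eef_rot: [180.0, -0.2, -172.6]
contact_force: [-5.6, 1.2, 4.8]
gripper_width: 0.0173
gripper_force: 30.0
```

```bash
python3 -c "
from h import *
to((0,-.096),.0555,'r')"
```

```text
shift [ 0.0074 -0.0021  0.0004] turn [ 0.     -0.0025  0.0007] rail [  3.7  -94.96] z 0.0557 F [-5.6  1.2  4.8] w 0.0173 t 7.0
```

It snapped past the balls and met the slot end. One more nudge, then release.

>>> carry_out(targets=[[-0.004,0,0,0,0,0],[0,0,0,0,0,0]])

```text
time_s: 7.25
tcp_pos: [0.6242, -0.0927, 0.0554]
eef_rot: [180.0, -0.3, -172.6]
contact_force: [-8.2, 1.0, 6.6]
gripper_width: 0.0173
gripper_force: 30.0
```

>>> carry_out(targets=[[0.005,0,0,0,0,0],[0,0,0,0,0,0],[0,0,0,0,0,0]], hand=0.4)

```text
time_s: 7.62
tcp_pos: [0.625, -0.0926, 0.056]
eef_rot: [-180.0, 0.1, -172.6]
contact_force: [0.3, 0.5, -0.1]
gripper_width: 0.0344
gripper_force: 0.0
```

>>> carry_out(targets=[[0,0,-0.04,0,0,0],[0,0,-0.08,0,0,0],[0,0,-0.08,0,0,0],[0,0,0,0,0,0]])

```text
time_s: 8.12
tcp_pos: [0.627, -0.0925, 0.1598]
eef_rot: [-180.0, 0.4, -172.6]
contact_force: [-0.4, -0.3, -0.1]
gripper_width: 0.0351
gripper_force: 0.0
```

```bash
python3 -c "
from h import *
to((-.1615,-.0584),.155,'r')"
```

```text
shift [0.3372 0.0739 0.0072] turn [-0.0007  0.007   0.0015] rail [  7.15 -95.1 ] z 0.1598 F [-0.4 -0.3 -0.1] w 0.0351 t 8.125
```

>>> carry_out(targets=[[0.06,0.01,0,0,0.007,0],[0.09,0.02,0,0,0,0],[0.1,0.02,0,0,0,0],[0.0872,0.0239,0.0072,0,0,0],[0,0,0,0,0,0]], hand=0.6)

```text
time_s: 8.75
tcp_pos: [0.4494, -0.0777, 0.1529]
eef_rot: [180.0, -0.4, -172.6]
contact_force: [0.9, -1.0, 0.9]
gripper_width: 0.0528
gripper_force: 0.0
```

```bash
python3 - <<'E'
from h import *
to((-.1615,-.0584),.0545,'r')
import cv2
a=r.capture("scene")[:,:,::-1];b=r.capture("top")[:,:,::-1]
c=lambda a,x,y:cv2.resize(a[y:y+100,x:x+80],None,fx=5,fy=5,interpolation=cv2.INTER_CUBIC)
cv2.imwrite("pics/g3.png",np.hstack([c(a,330,150),c(b,340,110)]))
E
```

```text
shift [-0.0127 -0.0016  0.1967] turn [ 0.0006 -0.0074  0.0012] rail [-167.07  -57.65] z 0.1529 F [ 0.9 -1.   0.9] w 0.0528 t 8.75
```

View pics/g3.png

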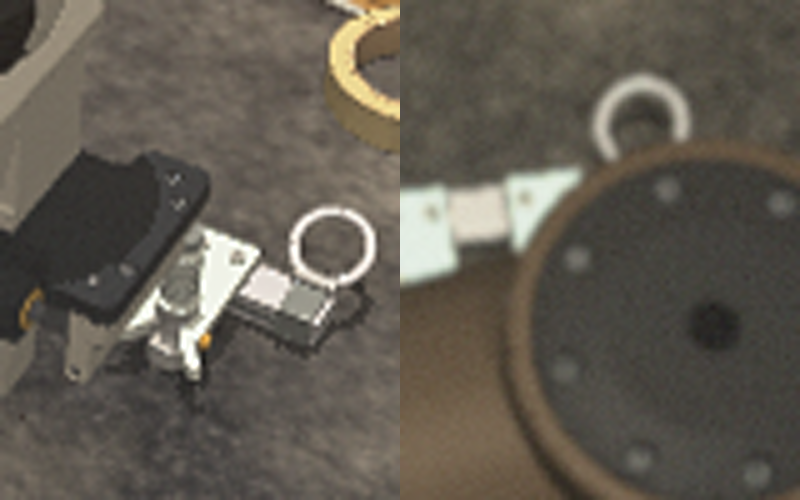

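Cutter_26 stands upright in clip_4 at crop px (180,300), next to the ring. Now cutter_36.

>>> carry_out(targets=[[-0.0127,-0.0016,0.04,0,-0.007,0],[0,0,0.07,0,0,0],[0,0,0.06,0,0,0],[0,0,0.0267,0,0,0],[0,0,0,0,0,0]])

```text
time_s: 9.48
tcp_pos: [0.4588, -0.0778, 0.054]
eef_rot: [-180.0, -0.1, -172.6]
contact_force: [0.3, 0.4, -0.5]
gripper_width: 0.0526
gripper_force: 0.0
```

```bash
python3 -c "
from h import *
to((-.1615,-.0584),.0545,'r')"
```

```text
shift [ 0.0074  0.0012 -0.0009] turn [-0.0004 -0.002   0.0009] rail [-157.78  -59.  ] z 0.054 F [ 0.3  0.4 -0.5] w 0.0526 t 9.475
```

>>> carry_out(targets=[[0.0074,0.0012,0,0,0,0],[0,0,0,0,0,0],[0,0,0,0,0,0],[0,0,0,0,0,0],[0,0,0,0,0,0]], hand=0)

```text
time_s: 10.1
tcp_pos: [0.4552, -0.0774, 0.0551]
eef_rot: [180.0, 0.0, -172.6]
contact_force: [-1.1, 0.8, 3.6]
gripper_width: 0.0172
gripper_force: 30.0
```

>>> carry_out(targets=[[0,0,0,0,0,0],[0,0,-0.04,0,0,0],[0,0,-0.08,0,0,0],[0,0,-0.08,0,0,0],[0,0,0,0,0,0]])

```text
time_s: 10.72
tcp_pos: [0.4567, -0.0773, 0.1575]
eef_rot: [180.0, 0.3, -172.6]
contact_force: [-0.1, -0.1, -2.5]
gripper_width: 0.0171
gripper_force: 30.0
```

```bash
python3 -c "
from h import *
to((-.065,-.031),.0555,'r')"
```

```text
shift [-0.1885  0.0541  0.205 ] turn [0.0002 0.0053 0.0013] rail [-159.78  -58.22] z 0.1575 F [-0.1 -0.1 -2.5] w 0.0171 t 10.725
```

>>> carry_out(targets=[[-0.04,0.012,0,0,0.005,0],[-0.06,0.02,0,0,0,0],[-0.06,0.022,0,0,0,0],[-0.0285,0,0.05,0,0,0],[0,0,0.08,0,0,0]])

```text
time_s: 11.35
tcp_pos: [0.5459, -0.0382, 0.0883]
eef_rot: [180.0, -0.2, -172.6]
contact_force: [-0.1, 0.4, -1.2]
gripper_width: 0.0171
gripper_force: 30.0
```

>>> carry_out(targets=[[0,0,0.055,0,0,0],[0,0,0.015,0,0,0],[0,0,0,0,0,0]])

```text
time_s: 11.72
tcp_pos: [0.5437, -0.0388, 0.0543]
eef_rot: [-180.0, -0.4, -172.6]
contact_force: [-3.1, 0.0, 5.8]
gripper_width: 0.0171
gripper_force: 30.0
```

```bash
python3 -c "
from h import *
to((-.02,-.031),.0562,'r')"
```

```text
shift [-0.0972  0.0003 -0.0045] turn [-0.0003 -0.0067  0.0012] rail [-68.59 -31.19] z 0.0543 F [-3.1  0.   5.8] w 0.0171 t 11.725
```

>>> carry_out(targets=[[0,0,-0.0045,0,-0.0067,0.0012],[-0.03,0.0003,0,0,0,0],[-0.035,0,0,0,0,0],[-0.03,0,0,0,0,0],[0,0,0,0,0,0]])

```text
time_s: 12.35
tcp_pos: [0.5927, -0.0323, 0.0563]
eef_rot: [-180.0, 0.1, -172.7]
contact_force: [0.0, -0.7, -1.7]
gripper_width: 0.0173
gripper_force: 30.0
```

```bash
python3 -c "
from h import *
to((-.01,-.031),.0562,'r')"
```

```text
shift [-0.0183  0.0001  0.0001] turn [-0.0001  0.0017 -0.0003] rail [-19.13 -31.02] z 0.0563 F [ 0.  -0.7 -1.7] w 0.0173 t 12.35
```

>>> carry_out(targets=[[-0.01,0,0,0,0,0],[-0.009,0,0,0,0,0],[-0.006,0,0,0,0,0],[-0.006,0,0,0,0,0],[0,0,0,0,0,0]])

```text
time_s: 12.98
tcp_pos: [0.6073, -0.0303, 0.0567]
eef_rot: [180.0, 0.1, -172.7]
contact_force: [-2.1, 0.2, -1.9]
gripper_width: 0.0169
gripper_force: 30.0
```

>>> carry_out(targets=[[-0.006,0,0,0,0,0],[-0.006,0,0,0,0,0],[0,0,0,0,0,0]])

```text
time_s: 13.35
tcp_pos: [0.6135, -0.0296, 0.0571]
eef_rot: [-180.0, 0.2, -172.7]
contact_force: [-0.8, 1.5, 1.7]
gripper_width: 0.0174
gripper_force: 30.0
```

```bash
python3 -c "
from h import *
to((0,-.031),.0562,'r')"
```

```text
shift [ 0.0036 -0.0001  0.0019] turn [-0.      0.0026 -0.0001] rail [  1.81 -30.94] z 0.0571 F [-0.8  1.5  1.7] w 0.0174 t 13.35
```

>>> carry_out(targets=[[-0.004,0,0.002,0,0,0],[-0.004,0,0,0,0,0],[0,0,0,0,0,0]])

```text
time_s: 13.72
tcp_pos: [0.6144, -0.0296, 0.0553]
eef_rot: [-180.0, -0.2, -172.7]
contact_force: [-8.5, 3.1, 5.4]
gripper_width: 0.0174
gripper_force: 30.0
```

```bash
python3 -c "
from h import *
to((0,-.031),.0562,'r')"
```

```text
shift [ 0.0055  0.0003 -0.0017] turn [-0.0001 -0.0027 -0.0008] rail [  2.76 -31.14] z 0.0553 F [-8.5  3.1  5.4] w 0.0174 t 13.725
```

>>> carry_out(targets=[[0.006,0,0,0,0,0],[0,0,0,0,0,0],[0,0,0,0,0,0]], hand=0.4)

```text
time_s: 14.1
tcp_pos: [0.6144, -0.0296, 0.056]
eef_rot: [-180.0, 0.2, -172.7]
contact_force: [-0.6, 0.9, -0.3]
gripper_width: 0.0344
gripper_force: 0.0
```

>>> carry_out(targets=[[0,0,-0.04,0,0,0],[0,0,-0.08,0,0,0],[0,0,-0.08,0,0,0],[0,0,0,0,0,0]])

```text
time_s: 14.6
tcp_pos: [0.6161, -0.0293, 0.1597]
eef_rot: [180.0, 0.5, -172.6]
contact_force: [1.0, -0.0, -0.6]
gripper_width: 0.035
gripper_force: 0.0
```

```bash
python3 -c "
from h import *
to((-.1026,.2889),.155,'r')"
```

```text
shift [0.2141 0.6399 0.0075] turn [0.     0.0085 0.0003] rail [  4.48 -31.04] z 0.1597 F [ 1.  -0.  -0.6] w 0.035 t 14.6
```

>>> carry_out(targets=[[0.02,0.06,0,0,0.0085,0],[0.03,0.09,0,0,0,0],[0.03,0.1,0,0,0,0],[0.03,0.1,0,0,0,0],[0.03,0.1,0,0,0,0]], hand=0.6)

```text
time_s: 15.22
tcp_pos: [0.5147, 0.186, 0.1557]
eef_rot: [-180.0, -0.4, -172.7]
contact_force: [0.5, 1.0, -0.2]
gripper_width: 0.0525
gripper_force: 0.0
```

>>> carry_out(targets=[[0.03,0.1,0,0,0,0],[0.0281,0.06,0.007,0,0,0],[0.016,0.0299,0,0,0,0],[0,0,0,0,0,0]])

```text
time_s: 15.72
tcp_pos: [0.4662, 0.2745, 0.1527]
eef_rot: [-180.0, -0.4, -172.6]
contact_force: [-0.2, -0.3, -0.4]
gripper_width: 0.0527
gripper_force: 0.0
```

```bash
python3 - <<'E'
from h import *
to((-.1026,.2889),.0545,'r')
import cv2
a=r.capture("scene")[:,:,::-1];b=r.capture("top")[:,:,::-1]
c=lambda a,x,y:cv2.resize(a[y:y+100,x:x+80],None,fx=5,fy=5,interpolation=cv2.INTER_CUBIC)
cv2.imwrite("pics/g4.png",np.hstack([c(a,330,150),c(b,330,110)]))
E
```

```text
shift [-0.0069 -0.0011  0.1964] turn [-0.0003 -0.007   0.0012] rail [-105.31  289.48] z 0.1527 F [-0.2 -0.3 -0.4] w 0.0527 t 15.725
```

View pics/g4.png

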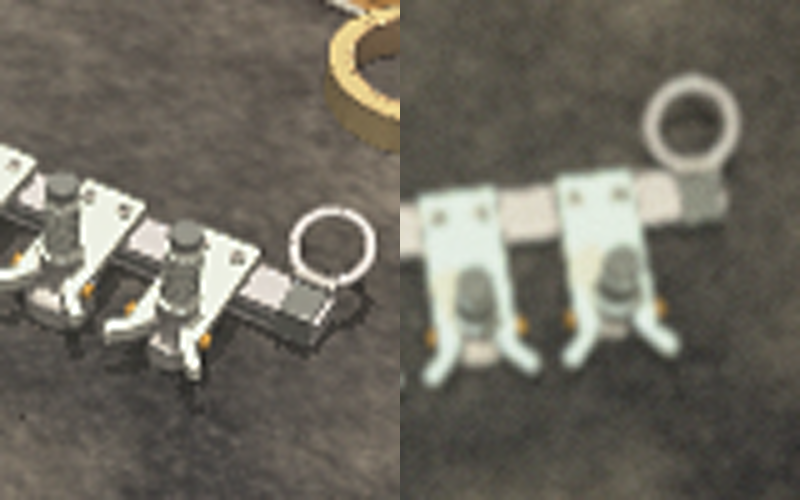

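Both cutters are seated alike in clips 4 and 3 (right crop, (620,275) and (475,300)). Next is cutter_46.

>>> carry_out(targets=[[-0.001,-0.0011,0.04,0,-0.007,0],[0,0,0.07,0,0,0],[0,0,0.06,0,0,0],[0,0,0.0267,0,0,0],[0,0,0,0,0,0]])

```text
time_s: 16.45
tcp_pos: [0.4672, 0.2727, 0.0541]
eef_rot: [-179.9, -0.1, -172.7]
contact_force: [-0.3, -0.1, 0.5]
gripper_width: 0.0524
gripper_force: 0.0
```

```bash
python3 -c "
from h import *
to((-.1026,.2889),.0545,'r')"
```

```text
shift [-0.0039  0.0028 -0.0008] turn [-0.0012 -0.0009 -0.0011] rail [-104.56  287.51] z 0.0541 F [-0.3 -0.1  0.5] w 0.0524 t 16.45
```

>>> carry_out(targets=[[-0.0039,0.0028,0,0,0,0],[0,0,0,0,0,0],[0,0,0,0,0,0],[0,0,0,0,0,0],[0,0,0,0,0,0]], hand=0)

```text
time_s: 17.08
tcp_pos: [0.4688, 0.2753, 0.0547]
eef_rot: [180.0, 0.0, -172.7]
contact_force: [0.3, -0.4, 0.6]
gripper_width: 0.0173
gripper_force: 30.0
```

```bash
python3 -c "
from h import *
to((-.068,.033),.155,'r')"
```

```text
shift [-0.0695 -0.5138 -0.2006] turn [ 0.0002  0.0004 -0.0001] rail [-102.68  289.92] z 0.0547 F [ 0.3 -0.4  0.6] w 0.0173 t 17.075
```

>>> carry_out(targets=[[0,0,0,0,0,0],[0,0,-0.04,0,0,0],[0,0,-0.08,0,0,0],[0,0,-0.08,0,0,0],[0,0,0,0,0,0]])

```text
time_s: 17.7
tcp_pos: [0.4701, 0.2765, 0.1577]
eef_rot: [179.8, 0.3, -172.6]
contact_force: [0.5, 0.4, -1.5]
gripper_width: 0.0172
gripper_force: 29.9
```

```bash
python3 -c "
from h import *
to((-.066,.033),.155,'r')"
```

```text
shift [-0.0703 -0.5159  0.004 ] turn [0.0034 0.0046 0.0001] rail [-101.21  290.94] z 0.1577 F [ 0.5  0.4 -1.5] w 0.0172 t 17.7
```

>>> carry_out(targets=[[-0.015,-0.06,0,0,0.004,0],[-0.0153,-0.09,0,0,0,0],[-0.02,-0.1,0,0,0,0],[-0.02,-0.1,0,0,0,0],[0,-0.1,0,0,0,0]])

```text
time_s: 18.32
tcp_pos: [0.5323, 0.0548, 0.1534]
eef_rot: [-180.0, -0.3, -172.7]
contact_force: [0.5, 0.6, -0.8]
gripper_width: 0.0174
gripper_force: 29.9
```

>>> carry_out(targets=[[0,-0.0659,0,0,0,0],[0,0,0.04,0,0,0],[0,0,0.08,0,0,0],[0,0,0.055,0,0,0],[0,0,0,0,0,0]])

```text
time_s: 18.95
tcp_pos: [0.534, 0.023, 0.0643]
eef_rot: [-179.9, -0.6, -172.7]
contact_force: [-0.4, 0.5, -1.0]
gripper_width: 0.0173
gripper_force: 29.9
```

```bash
python3 -c "
from h import *
to((-.064,.033),.0558,'r')"
```

```text
shift [-0.0128  0.0034  0.017 ] turn [-0.0012 -0.0094 -0.0008] rail [-70.31  31.31] z 0.0643 F [-0.4  0.5 -1. ] w 0.0173 t 18.95
```

>>> carry_out(targets=[[0,0.0034,0.017,0,-0.0094,0],[-0.03,0,0,0,0,0],[-0.035,0,0,0,0,0],[-0.03,0,0,0,0,0],[0,0,0,0,0,0]])

```text
time_s: 19.58
tcp_pos: [0.5847, 0.0319, 0.0591]
eef_rot: [180.0, 0.4, -172.7]
contact_force: [0.1, 0.6, -1.4]
gripper_width: 0.0167
gripper_force: 29.9
```

```bash
python3 -c "
from h import *
to((-.01,.033),.0558,'r')"
```

```text
shift [-0.0176 -0.0014  0.0067] turn [ 0.0001  0.0069 -0.0003] rail [-18.85  33.69] z 0.0591 F [ 0.1  0.6 -1.4] w 0.0167 t 19.575
```

>>> carry_out(targets=[[0,-0.0014,0.0067,0,0.0069,0],[0,0,0,0,0,0]])

```text
time_s: 19.82
tcp_pos: [0.5826, 0.0307, 0.0551]
eef_rot: [-180.0, -0.1, -172.7]
contact_force: [-0.3, 0.0, -0.5]
gripper_width: 0.0169
gripper_force: 29.9
```

```bash
python3 -c "
from h import *
to((-.01,.033),.0558,'r')"
```

```text
shift [-0.0221  0.0006 -0.0015] turn [-0.0001 -0.0023 -0.0004] rail [-21.04  32.72] z 0.0551 F [-0.3  0.  -0.5] w 0.0169 t 19.825
```

>>> carry_out(targets=[[-0.012,0.0006,-0.0015,0,0,0],[-0.01,0,0,0,0,0],[-0.006,0,0,0,0,0],[-0.006,0,0,0,0,0],[0,0,0,0,0,0]])

```text
time_s: 20.45
tcp_pos: [0.6014, 0.0337, 0.0564]
eef_rot: [180.0, 0.1, -172.6]
contact_force: [1.3, 0.6, -2.5]
gripper_width: 0.0174
gripper_force: 29.9
```

>>> carry_out(targets=[[-0.006,0,0,0,0,0],[-0.006,0,0,0,0,0],[0,0,0,0,0,0]])

```text
time_s: 20.82
tcp_pos: [0.6047, 0.0338, 0.056]
eef_rot: [-180.0, -0.2, -172.7]
contact_force: [-4.9, 1.1, 2.8]
gripper_width: 0.0172
gripper_force: 30.0
```

```bash
python3 -c "
from h import *
to((0,.033),.0558,'r')"
```

```text
shift [ 0.0024 -0.0001  0.0003] turn [-0.0002 -0.004  -0.0006] rail [ 1.19 33.06] z 0.056 F [-4.9  1.1  2.8] w 0.0172 t 20.825
```

>>> carry_out(targets=[[-0.004,0,0,0,0,0],[-0.003,0,0,0,0,0],[0,0,0,0,0,0]])

```text
time_s: 21.2
tcp_pos: [0.6063, 0.034, 0.0556]
eef_rot: [-180.0, -0.4, -172.7]
contact_force: [-10.1, 2.3, 5.5]
gripper_width: 0.0173
gripper_force: 30.0
```

```bash
python3 -c "
from h import *
to((0,.033),.0558,'r')"
```

```text
shift [ 0.0057  0.0001 -0.0004] turn [-0.0003 -0.007  -0.001 ] rail [ 2.86 32.97] z 0.0556 F [-10.1   2.3   5.5] w 0.0173 t 21.2
```

>>> carry_out(targets=[[0.006,0,0,0,0,0],[0,0,0,0,0,0],[0,0,0,0,0,0]], hand=0.4)

```text
time_s: 21.58
tcp_pos: [0.607, 0.0342, 0.0564]
eef_rot: [180.0, -0.0, -172.7]
contact_force: [-0.4, 0.3, -0.1]
gripper_width: 0.034
gripper_force: 0.0
```

>>> carry_out(targets=[[0,0,-0.04,0,0,0],[0,0,-0.08,0,0,0],[0,0,-0.08,0,0,0],[0,0,0,0,0,0]])

```text
time_s: 22.08
tcp_pos: [0.609, 0.0347, 0.16]
eef_rot: [180.0, 0.3, -172.6]
contact_force: [-0.5, 0.8, -0.3]
gripper_width: 0.0348
gripper_force: 0.0
```

```bash
python3 -c "
from h import *
to((-.1357,.1065),.155,'r')"
```

```text
shift [0.2827 0.1464 0.0086] turn [0.0007 0.0054 0.0002] rail [ 5.64 33.3 ] z 0.16 F [-0.5  0.8 -0.3] w 0.0348 t 22.075
```

>>> carry_out(targets=[[0.06,0.03,0,0,0.005,0],[0.09,0.045,0,0,0,0],[0.09,0.045,0,0,0,0],[0.0427,0.0264,0.0086,0,0,0],[0,0,0,0,0,0]], hand=0.6)

```text
time_s: 22.7
tcp_pos: [0.4557, 0.089, 0.1525]
eef_rot: [180.0, -0.4, -172.6]
contact_force: [0.5, 0.2, 1.2]
gripper_width: 0.0525
gripper_force: 0.0
```

```bash
python3 -c "
from h import *
to((-.1357,.1065),.0545,'r')"
```

```text
shift [-0.0089 -0.0008  0.1959] turn [ 0.0003 -0.0063  0.0014] rail [-139.51  106.85] z 0.1525 F [0.5 0.2 1.2] w 0.0525 t 22.7
```

>>> carry_out(targets=[[-0.004,-0.0008,0.04,0,-0.0063,0],[0,0,0.07,0,0,0],[0,0,0.06,0,0,0],[0,0,0.0263,0,0,0],[0,0,0,0,0,0]])

```text
time_s: 23.32
tcp_pos: [0.459, 0.0882, 0.0538]
eef_rot: [-179.9, -0.1, -172.7]
contact_force: [0.8, 0.7, 1.0]
gripper_width: 0.0528
gripper_force: 0.0
```

```bash
python3 -c "
from h import *
to((-.1357,.1065),.0545,'r')"
```

```text
shift [-0.0011  0.0018 -0.0014] turn [-0.001  -0.0015 -0.0005] rail [-136.27  105.6 ] z 0.0538 F [0.8 0.7 1. ] w 0.0528 t 23.325
```

>>> carry_out(targets=[[-0.001,0.0018,-0.0014,0,0,0],[0,0,0,0,0,0],[0,0,0,0,0,0],[0,0,0,0,0,0],[0,0,0,0,0,0]], hand=0)

```text
time_s: 23.95
tcp_pos: [0.4594, 0.0896, 0.0553]
eef_rot: [180.0, 0.0, -172.7]
contact_force: [-0.3, -0.6, 1.6]
gripper_width: 0.0172
gripper_force: 30.0
```

>>> carry_out(targets=[[0,0,0,0,0,0],[0,0,0,0,0,0]])

```text
time_s: 24.2
tcp_pos: [0.4594, 0.0896, 0.0553]
eef_rot: [180.0, 0.0, -172.7]
contact_force: [-1.6, 0.3, 3.1]
gripper_width: 0.0171
gripper_force: 30.0
```

```bash
python3 -c "
from h import *
to((-.066,.097),.056,'r')"
```

```text
shift [-0.1394 -0.0199 -0.0014] turn [ 0.0001  0.0002 -0.0001] rail [-135.72  106.98] z 0.0553 F [-1.6  0.3  3.1] w 0.0171 t 24.2
```

>>> carry_out(targets=[[0,0,-0.022,0,0,0],[-0.04,-0.01,0,0,0,0],[-0.06,-0.0099,0,0,0,0],[-0.03,0,0,0,0,0],[0,0,0,0,0,0]])

```text
time_s: 24.82
tcp_pos: [0.5254, 0.0879, 0.066]
eef_rot: [-180.0, -0.0, -172.7]
contact_force: [0.1, -0.2, -1.6]
gripper_width: 0.0174
gripper_force: 30.0
```

```bash
python3 -c "
from h import *
to((-.066,.097),.056,'r')"
```

```text
shift [-0.009   0.0004  0.02  ] turn [-0.0001 -0.0004 -0.0011] rail [-70.47  96.83] z 0.066 F [ 0.1 -0.2 -1.6] w 0.0174 t 24.825
```

>>> carry_out(targets=[[0,0.0004,0.02,0,0,0],[-0.03,0,0.001,0,0,0],[-0.035,0,0,0,0,0],[-0.025,0,0,0,0,0],[0,0,0,0,0,0]])

```text
time_s: 25.45
tcp_pos: [0.5697, 0.0939, 0.0551]
eef_rot: [-180.0, -0.0, -172.7]
contact_force: [-1.0, 0.1, -1.3]
gripper_width: 0.0173
gripper_force: 30.0
```

```bash
python3 -c "
from h import *
to((-.01,.097),.056,'r')"
```

```text
shift [-0.0315 -0.0002 -0.0018] turn [-0.0002 -0.0006 -0.0004] rail [-25.77  97.11] z 0.0551 F [-1.   0.1 -1.3] w 0.0173 t 25.45
```

>>> carry_out(targets=[[-0.015,0,-0.0018,0,0,0],[-0.012,0,0,0,0,0],[-0.008,0,0,0,0,0],[-0.006,0,0,0,0,0],[0,0,0,0,0,0]])

```text
time_s: 26.08
tcp_pos: [0.5896, 0.0964, 0.0561]
eef_rot: [-180.0, -0.1, -172.7]
contact_force: [-2.0, 0.6, -2.2]
gripper_width: 0.0173
gripper_force: 30.0
```

>>> carry_out(targets=[[-0.006,0,0,0,0,0],[-0.006,0,0,0,0,0],[0,0,0,0,0,0]])

```text
time_s: 26.45
tcp_pos: [0.5977, 0.0979, 0.0571]
eef_rot: [180.0, 0.2, -172.6]
contact_force: [1.8, 1.5, -1.5]
gripper_width: 0.0172
gripper_force: 30.0
```

```bash
python3 -c "
from h import *
to((0,.097),.056,'r')"
```

```text
shift [ 0.0049 -0.001   0.0022] turn [0.0006 0.0029 0.0001] rail [ 2.45 97.5 ] z 0.0571 F [ 1.8  1.5 -1.5] w 0.0172 t 26.45
```

Snapped in (the force reversed to +1.8 N). I'll press it home and release.

>>> carry_out(targets=[[-0.004,-0.001,0.002,0,0,0],[-0.004,0,0,0,0,0],[0,0,0,0,0,0]])

```text
time_s: 26.82
tcp_pos: [0.5991, 0.0973, 0.0555]
eef_rot: [180.0, -0.1, -172.7]
contact_force: [-3.9, 3.2, 4.0]
gripper_width: 0.0172
gripper_force: 30.0
```

>>> carry_out(targets=[[0.006,0,0,0,0,0],[0,0,0,0,0,0],[0,0,0,0,0,0]], hand=0.4)

```text
time_s: 27.2
tcp_pos: [0.5972, 0.0967, 0.0556]
eef_rot: [-180.0, 0.0, -172.7]
contact_force: [0.1, 0.2, -0.1]
gripper_width: 0.0343
gripper_force: 0.0
```

>>> carry_out(targets=[[0,0,-0.04,0,0,0],[0,0,-0.08,0,0,0],[0,0,-0.08,0,0,0],[0,0,0,0,0,0]])

```text
time_s: 27.7
tcp_pos: [0.5991, 0.0975, 0.1594]
eef_rot: [179.9, 0.4, -172.6]
contact_force: [-0.1, -0.2, -0.4]
gripper_width: 0.0348
gripper_force: 0.0
```

>>> carry_out(targets=[[0.02,0.06,0,0,0,0],[0.04,0.09,0,0,0,0],[0.05,0.1,0,0,0,0],[0.05,0.1,0,0,0,0],[0,0,0,0,0,0]])

```text
time_s: 28.32
tcp_pos: [0.4935, 0.2628, 0.1552]
eef_rot: [180.0, -0.0, -172.4]
contact_force: [0.5, 0.6, -0.2]
gripper_width: 0.035
gripper_force: 0.0
```

```bash
python3 - <<'E'
from h import *
import cv2
a=r.capture("scene")[:,:,::-1];b=r.capture("top")[:,:,::-1]
cv2.imwrite("pics/f.png",np.vstack([cv2.resize(a[150:225,265:425],None,fx=4,fy=4,interpolation=cv2.INTER_CUBIC),cv2.resize(b[125:200,250:410],None,fx=4,fy=4,interpolation=cv2.INTER_CUBIC)]))
E
```

```text
(no output)
```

View pics/f.png

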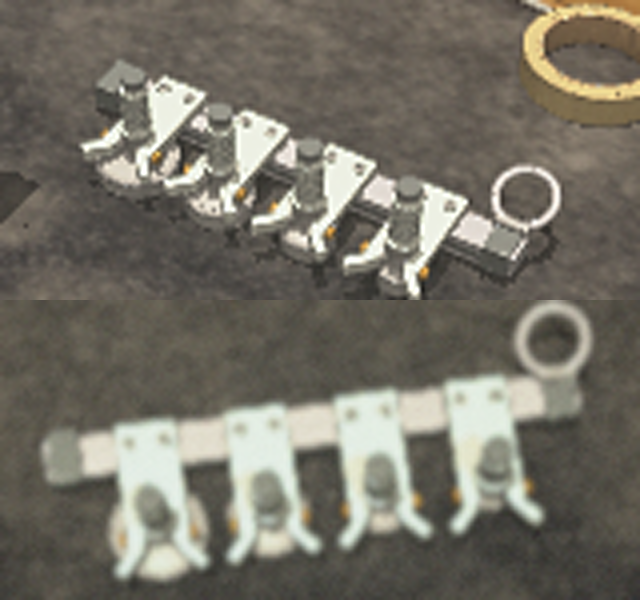

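All four stand upright and seated alike, with heads growing away from the ring, and the gripper is clear.

```bash
python3 -c "
from plant import r
print(r.close_job())"
```

```text
the job is handed in; nothing more can be done
None
```

The four cutters are on the rail in order of size, 26 mm in clip_4 next to the ring up to 56 mm in clip_1. Each is upright, snapped home and released, and the job was handed in at about 28 s.

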